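# Screw the cap back on the nib jar

## Task

Close the nib jar on the drawing desk: take its wing cap from the brass tray, set it upright on the jar's neck, press lightly and turn it backwards (counter-clockwise from above) until you feel it drop into the start of the thread, then turn it forwards (clockwise) to the stop, fully home on the rim. Never force it on the jar, let go of it, and leave the other things on the desk alone.

Things in the scene. Friction and masses are not known exactly. Their poses are not given: they have to be found in the camera images.
- cap: Jar cap standing in the tray, about 70 g: round black skirt 45 mm across and 20 mm tall (open below, 17 mm deep, bore 38 mm) with an orange wing on top, 44 long, 12 thick, 28 mm tall. Origin: centre of its underside; z up; x along the wing (grip the wing across y). Inside, 4 pins (3 mm thick, every 90 degrees) stand in from the skirt, their undersides 5.5 mm above the cap's.
- cap_wing (a point): Point on the cap's axis in the orange wing where it is gripped, 42 mm above the cap's underside, 22 mm above the flat top of the skirt and 6 mm below the wing's top. Axes as the cap's.
- jar_rim (a point): Centre of the jar's rim (top of the white neck), 96 mm above the desk; rigid. Neck core 26 mm, thread 35 mm across. Depth of the cap's underside below the rim: 8.5 mm with its pins on the flat lands atop the thread (5.5 on the stop ribs), 14.5 mm dropped into a thread start, 17 mm fully home. Play about 1.5 mm all round.
- jar: Amber jar fixed on a 110 mm square white marble foot, 72 mm across, white threaded neck. Origin: centre of the foot's underside. 4-start thread, a start every 90 degrees; where they lie round the neck is unknown, differs each time and is unrelated to the jar's yaw. A pin backed (counter-clockwise) over a flat land meets a start within 80 degrees: it drops 6 mm, and further backing meets a stop rib.
- tray: Fixed brass tray 200 x 120 mm, floor 4 mm, rim 10 mm high; holds the cap, an eraser and a sharpener. Origin: centre of its underside. (More on the jar's thread: from a start the cap turns clockwise 45 to 65 degrees, sinking 0.07 mm per degree after the first 6 to 20, with about 1 mm of axial play, to a firm end stop, fully home. Turned clockwise while on the lands it jams on the stop ribs.)
- eraser: White eraser in a blue sleeve, 24 x 50 x 12 mm, in the tray; a bystander. Origin: centre of its underside.
- sharpener: Steel pencil sharpener, 16 x 26 x 12 mm, in the tray; a bystander. Origin: centre of its underside.
- marker_blue: Black marker with a blue cap, 138 x 15 x 14 mm, lying on the white drawing board (12 mm thick); a bystander. Origin: centre of its underside.
- marker_green: Black marker with a green cap, as the blue one; a bystander.
- marker_red: Black marker with a red cap, as the blue one; a bystander.
- scale_rule: Aluminium scale rule, 150 x 26 x 5 mm, lying on the drawing board; a bystander. Origin: centre of its underside.
Not all that is in view belongs to the job. What is meant by the cap is not pink, and is the larger of those in its own colour.

How it is judged:
On the way:
1. the cap has dropped into the start of the thread: upright, centred on the neck within 2.5 mm, its underside 12.5 to 15.5 mm below the rim (horizontal distance between cap and jar_rim below 0.0025 m and angle between cap's own z axis and vertical below 0.12 rad and z of cap in the frame of jar_rim between -0.0155 and -0.0125 m), for 0.1 s.
At the end, for the whole second after the job is handed in: The cap sits released on the jar: its underside at least 16.4 mm below the rim (fully home is 17 mm), centred within 2.5 mm, tilted less than 0.06 rad, at rest (horizontal distance between cap and jar_rim below 0.0025 m and angle between cap's own z axis and vertical below 0.06 rad and z of cap in the frame of jar_rim below -0.0164 m and linear speed of cap below 0.02 m/s); the robot touches nothing.
It fails at once if the cap is forced against the jar with more than 45 N (pressing, or turning it against a stop with over about 0.6 Nm) (contact force between cap and jar above 45 N).
It fails at once if a bystander is moved by more than 25 mm (distance of any of eraser, sharpener, marker_blue, marker_green, marker_red, scale_rule from where it was at the start of the episode above 0.025 m).
It also fails if it takes over 69 s, if anything falls off the work surface, if the arm or the gripper's body presses on something with over 40 N, if the wrist force passes 120 N, or if a joint passes its speed limit or range.

## Robot

A 6-joint arm with a two-finger parallel gripper is mounted at the origin on the work surface. World frame = base frame: x ahead of the robot, y to its left, z up, the work surface at z = 0. Lengths are in m, angles in rad, forces in N, time in s.
With the tool pointing down it reaches from about 0.375 to 0.9 m from the base axis. Payload 3.1 kg.
Tool frame: the origin (TCP) lies on the centre line of the jaws, within the pads' length; the fingertips stand 14 mm ahead of it and the grasp point (between the pads) lies 5 mm behind it; z points along the fingers, y is the line along which they close (so a half turn about z gives the same grasp; the last joint's range is limited). The gripper opens to 85 mm and grips with 20 to 120 N. Pads are 22 mm wide; open, the fingers measure 114 mm over their backs; the gripper's body (76 mm by 85 mm) begins 54 mm behind the grasp point. The pads swing forward as they close: fully open they stand 13 mm farther back than shut.
Start: joints at [-1.385, 0.527, 1.433, -0, 1.181, -0.178], TCP at [0.222, -0.584, 0.245] pointing down, gripper open.
Joint ranges: [-3.08, 3.08], [-0.75, 2.2], [0.22, 2.44], [-1.43, 4.57], [0, 2.65], [-2.85, 2.85]. Speed limits (rad/s): [2.79, 2.79, 3.14, 3.14, 3.14, 3.14].

## Interface

Orientations are given as a unit quaternion [w, x, y, z].
In Python, from bench import manip, cams gives the robot as it stands. The module is installed in compiled form; this text tells all that it offers.
- The arm moves only by the tool move_arm, never from a script. Its argument "steps" is a list of rows, each a list of 4 numbers: the shift along the world's x, y, z in m, then the turn about the world's z in degrees. In form: [[dx, dy, dz, turn], ...]. A call has 1 to 12 rows; each row shifts and turns the commanded pose from where the row before left it; what a row does not reach is not made up. A row lasts 1/10 s, in which the tool goes at most 50 mm and 8.59 degrees, less where a joint would pass 70% of its speed; a pose out of reach is approached as far as the arm can. A call is refused whole if a number of a shift passes 0.05 or a number of a turn 8.59, either way. A call with a gripper value outside its range is refused whole. "fingers" is the finger opening in m, from 0 to 0.0854, set as the call begins (left out, the last holds). The fingers move at their own pace and stop on an object; "newtons" is the grip in N (left out, the last holds). Time passes only in rows, so rows that do not move let the fingers close. It gives the time, the measured TCP pose, the force, the opening and the grip force at its end, in the units of the state.
- manip.sense(): the state, without advancing time (a new reading comes with each control period).
- cams.read_camera(name): name is "scene" or "top" or "wrist"; returns the picture (420x560x3 uint8, red, green, blue); there is no depth.
- cams.camera_params(name): a dict with "camera_matrix" (3x3 intrinsics, pixels), "dist" ([k1, k2, p1, p2, k3] as OpenCV has them; the pictures are not rectified), "cam_to_world" (4x4, takes a point from camera to world coordinates). Camera axes: x right, y down, z forward; pixel columns grow to the right and rows downward; lengths in m; the calibration is good to about 2 mm. A picture is of the moment at which its call begins: read the wrist's pose just before it. camera_params takes no time and is no camera call; for the wrist camera it gives the pose at the moment of the call.
- manip.hand_in(): hands the job in; it is judged then, once.
The state is a dict: "time_s": time; "joint_positions": joint angles; "dq": joint speeds; "joint_efforts": joint torques, N m; "position": TCP position; "eef_rot": TCP orientation; "wrist_force": force on the tool from outside, world axes, zero at the start; "wrist_torque": the same for the moment, N m; "width": finger opening in m; "grasp_force": force on a finger pad.
Only numpy, scipy, OpenCV 4.12 (cv2) and the standard library are available. Lean on these libraries where they do the work, as an engineer would, in place of code of your own. Each camera call takes 0.05 s, during which the arm holds its last target. There are 200 camera calls.

## Working session

There is one attempt and no reset: what is moved stays moved. The work goes in short steps, Python scripts to look and compute and a tool call to move; the robot and the scene stay as the last step left them, time stands still between calls to the robot, and variables do not carry over. Pictures are saved under pics/ and viewed, at most 10 in all, crops included, and the job is handed in when it is done.

Besides the shell and the picture viewer there is one more tool, called after "Request:" by a JSON object that holds its "fn" and its "kwargs". move_arm: Moves the arm, as the interface text tells. Its arguments: {"type":"object","properties":{"steps":{"type":"array"},"fingers":{"type":"number"},"newtons":{"type":"number"}},"required":["steps"]}

```bash
mkdir -p pics; cat > h.py <<'E'
import numpy as np, cv2
from bench import manip, cams
def snap(n,f):
    p=cams.camera_params(n); im=cams.read_camera(n); cv2.imwrite('pics/'+f+'.png',im[:,:,::-1]); np.savez('pics/'+f,im=im,**{k:np.array(v) for k,v in p.items()}); return im,p
def ray(p,u,v):
    K=np.array(p['camera_matrix']);T=np.array(p['cam_to_world'])
    q=cv2.undistortPoints(np.array([[[u,v]]],float),K,np.array(p['dist']))[0,0]
    d=T[:3,:3]@[q[0],q[1],1]; return T[:3,3],d/np.linalg.norm(d)
def plane(p,u,v,z):
    o,d=ray(p,u,v); return o+d*(z-o[2])/d[2]
def tri(l):
    A=0;b=0
    for p,u,v in l:
        o,d=ray(p,u,v); M=np.eye(3)-np.outer(d,d); A=A+M; b=b+M@o
    return np.linalg.solve(A,b)
E
python3 - <<'E'
from h import *
for n in ('top','scene'):
    im,p=snap(n,n); print(n,np.round(p['cam_to_world'],3).tolist(),np.round(p['camera_matrix'],1).tolist())
print(manip.sense())
E
```

```text
top [[-0.012, -0.997, 0.071, 0.443], [-1.0, 0.013, 0.015, 0.036], [-0.015, -0.07, -0.997, 0.904], [0.0, 0.0, 0.0, 1.0]] [[440.5, 0.0, 285.9], [0.0, 440.5, 205.3], [0.0, 0.0, 1.0]]
scene [[-0.658, 0.647, -0.385, 0.831], [0.753, 0.572, -0.326, 0.338], [0.009, -0.504, -0.864, 0.881], [0.0, 0.0, 0.0, 1.0]] [[486.1, 0.0, 285.1], [0.0, 486.1, 207.6], [0.0, 0.0, 1.0]]
{'time_s': 0.1, 'joint_positions': array([-1.38552538e+00,  5.28378851e-01,  1.43378612e+00, -1.65296460e-05,
        1.18140849e+00, -1.78464250e-01]), 'dq': array([-0.00106862, -0.00163427, -0.00218132,  0.00065767, -0.00123538,
        0.00040417]), 'joint_efforts': array([-3.03116140e-04, -4.43304062e+01, -1.78587109e+01, -1.80285870e-04,
        3.97506170e-03,  7.65572565e-06]), 'position': array([ 0.22228197, -0.58346766,  0.24442418]), 'eef_rot': array([-9.90373868e-04,  9.83506571e-01,  1.80869688e-01, -1.10136627e-05]), 'wrist_force': array([-0.37636766,  0.76225188,  0.84406802]), 'wrist_torque': array([-0.03180651, -0.01208302,  0.02300767]), 'grasp_force': 0.0, 'width': 0.08566769622929454}
```

View pics/top.png

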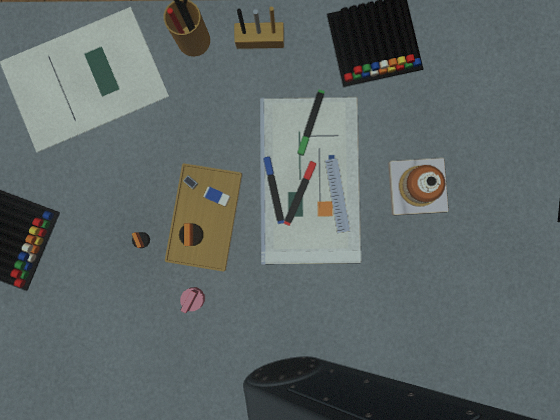

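View pics/scene.png

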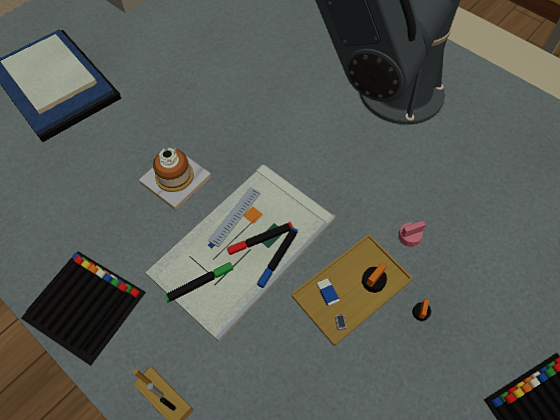

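The top view shows the target cap in the tray at about (191,235) with its orange wing, a smaller decoy at (140,240) and a pink one at (191,300). The jar neck is at about (431,182). The scene view shows the cap at about (375,278) and the neck at about (168,157).

```bash
cat > m.py <<'E'
from h import *
L=lambda f:(lambda d:(d['im'],d))(np.load(f'pics/{f}.npz'))
big=[]
for f,(cu,cv_),(ju,jv) in (('top',(191,235),(431,182)),('scene',(375,278),(168,157))):
    im,p=L(f); hsv=cv2.cvtColor(im,cv2.COLOR_RGB2HSV)
    m=cv2.inRange(hsv,(3,150,90),(18,255,255)); w=np.zeros_like(m); w[cv_-22:cv_+22,cu-22:cu+22]=1; m=m*w
    if f=='top': m=cv2.inRange(hsv,(3,175,90),(16,255,255))*w
    k=max(cv2.findContours(m,0,1)[0],key=cv2.contourArea); print(f,'orange',cv2.minAreaRect(k),cv2.contourArea(k), cv2.boundingRect(k))
    M=cv2.moments(k);c=(M['m10']/M['m00'],M['m01']/M['m00']);print(c,plane(p,*c,.052), plane(p,*c,.042))
    r,_=cv2.minAreaRect(k)[:2],0
    bx=cv2.boxPoints(cv2.minAreaRect(k)); q=np.array([plane(p,*b,.052) for b in bx])[:,:2]
    for i in range(2): e=q[i+1]-q[i]; print('edge',np.linalg.norm(e),np.degrees(np.arctan2(e[1],e[0])))
    m=cv2.inRange(hsv,(0,0,120),(180,70,255)); w=np.zeros_like(m); w[jv-18:jv+18,ju-18:ju+18]=1; m=m*w
    k=max(cv2.findContours(m,0,1)[0],key=cv2.contourArea); (x,y),ax,a=cv2.fitEllipse(k); print(f,'neck',(x,y),ax,a,plane(p,x,y,.096))
    a=cv2.resize(im[cv_-30:cv_+30,cu-30:cu+30],(400,400),interpolation=2);b=cv2.resize(im[jv-30:jv+30,ju-30:ju+30],(400,400),interpolation=2); big.append(np.hstack([a,b]))
cv2.imwrite('pics/crop.png',cv2.resize(np.vstack(big),(600,600))[:,:,::-1])
E
python3 m.py
```

```text
top orange ((189.0, 243.5), (1.0, 0.0), -90.0) 0.0 (189, 243, 1, 2)Traceback (most recent call last):
  File "m.py", line 9, in <module>
    M=cv2.moments(k);c=(M['m10']/M['m00'],M['m01']/M['m00']);print(c,plane(p,*c,.052), plane(p,*c,.042))
                        ~~~~~~~~^~~~~~~~~
ZeroDivisionError: float division by zero
```

```bash
sed -i '/if f==.top./d' m.py; sed -i 's/(3,150,90),(18/(3,150,70),(18/' m.py; python3 m.py; python3 - <<'E'
from h import *
im=np.load('pics/top.npz')['im'];h=cv2.cvtColor(im,cv2.COLOR_RGB2HSV)
print(h[235,178:204:2].tolist()); print(h[255,185:200:4].tolist())
E
```

```text
top orange ((188.0, 234.0), (22.0, 8.0), 90.0) 156.5 (184, 223, 9, 23)
(187.59424920127796, 234.11288604898826) [0.44969781 0.23954843 0.052     ] [0.44978048 0.24193317 0.042     ]
edge 0.015515314542399131 -90.76437149054289
edge 0.04245033322297901 -179.80965799350884
top neck (428.3026428222656, 181.77615356445312) (19.582063674926758, 22.656211853027344) 70.4661865234375 [ 0.53952851 -0.21322395  0.096     ]
scene orange ((376.0544738769531, 274.0445556640625), (8.161731719970703, 26.877426147460938), 39.289405822753906) 185.0 (366, 262, 21, 25)
(376.21981981981975, 273.9189189189189) [0.45697639 0.24366308 0.052     ] [0.45246722 0.24252053 0.042     ]
edge 0.054283363451938516 -179.2649107780753
edge 0.014967693213048722 87.0260334859377
scene neck (168.4454345703125, 157.52407836914062) (17.79220199584961, 20.041391372680664) 168.56336975097656 [ 0.54793619 -0.20829489  0.096     ]
[[21, 115, 113], [40, 20, 39], [24, 34, 38], [15, 172, 148], [15, 172, 154], [15, 167, 160], [10, 169, 95], [9, 150, 73], [20, 40, 38], [15, 24, 42], [15, 47, 43], [30, 23, 44], [13, 54, 33]]
[[21, 115, 129], [23, 118, 123], [22, 118, 127], [22, 115, 133]]
```

View pics/crop.png

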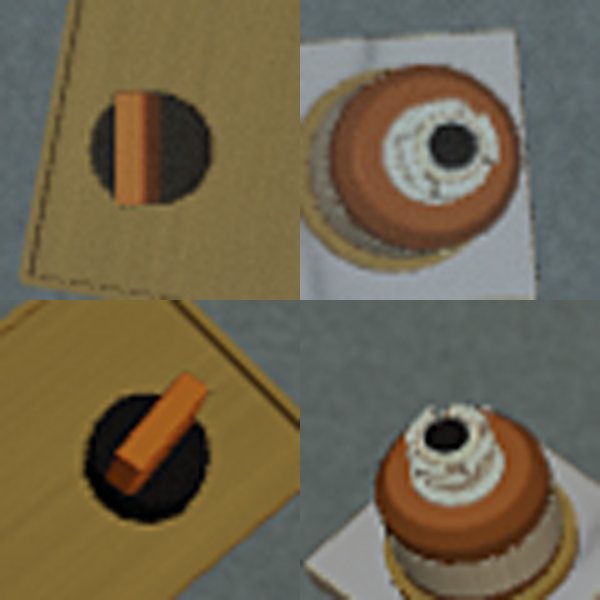

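The crops show the wing lying along world x (left view), offset in the picture by parallax, and the neck's dark bore giving a clean rim centre in both views. Next I triangulate the bore and the wing-top face.

```bash
cat > m2.py <<'E'
from h import *
pj=[]
for f,(ju,jv) in (('top',(431,178)),('scene',(160,153))):
    d=np.load(f'pics/{f}.npz'); im=d['im']; g=im.max(2)
    w=np.zeros_like(g); w[jv-14:jv+14,ju-14:ju+14]=1
    m=(g<85).astype(np.uint8)*w
    n,l,s,c=cv2.connectedComponentsWithStats(m); 
    for i in range(1,n):
        if s[i,4]>15: print(f,s[i],c[i],plane(d,*c[i],.096))
d=np.load('pics/top.npz'); h=cv2.cvtColor(d['im'],cv2.COLOR_RGB2HSV)
m=cv2.inRange(h,(10,150,125),(18,255,255)); w=np.zeros_like(m); w[213:257,169:213]=1
k=max(cv2.findContours(m*w,0,1)[0],key=cv2.contourArea); print(cv2.boundingRect(k)); x,y,a,b=cv2.boundingRect(k)
print(plane(d,x+(a-1)/2,y+(b-1)/2,.052))
E
python3 m2.py
```

```text
top [427 177   9   9  67] [431.01492537 180.79104478] [ 0.5412679  -0.21820131  0.096     ]
scene [163 151   9   7  48] [166.8125     153.64583333] [ 0.54366983 -0.21793747  0.096     ]
scene [153 153   6  14  21] [154.33333333 160.28571429] [ 0.57104791 -0.22432084  0.096     ]
(184, 223, 6, 23)
[0.44994369 0.24166745 0.052     ]
```

Request:
{"fn": "move_arm", "kwargs": {"steps": [[0.04, 0.04, 0.02, -7], [0.04, 0.04, 0.02, -7], [0.04, 0.04, 0.01, -6.8], [0.04, 0.05, 0, 0], [0.04, 0.05, 0, 0], [0.03, 0.05, 0, 0], [0.03, 0.05, 0, 0], [0.0, 0.05, 0, 0], [0, 0.05, 0, 0], [0, 0.05, 0, 0], [0, 0.05, 0, 0], [0, 0.05, 0, 0]]}}

```text
time_s: 1.3
position: [0.4372, -0.0667, 0.2872]
eef_rot: [-0.0, 1.0, 0.0, -0.0]
wrist_force: [1.2, -0.7, 0.7]
width: 0.0852
grasp_force: 0.0
```

Request:
{"fn": "move_arm", "kwargs": {"steps": [[0, 0.04, -0.02, 0], [0, 0.045, -0.02, 0], [0, 0.045, -0.02, 0], [0, 0.045, -0.01, 0], [0, 0.045, 0, 0], [0, 0.045, 0, 0], [0, 0.03, 0, 0], [0, 0, 0, 0], [0, 0, 0, 0]]}}

```text
time_s: 2.2
position: [0.4373, 0.2266, 0.217]
eef_rot: [0.0, 1.0, 0.001, -0.0]
wrist_force: [0.3, 0.1, 0.5]
width: 0.085
grasp_force: 0.0
```

```bash
python3 - <<'E'
from h import *
im,p=snap('wrist','w1'); print(np.round(p['cam_to_world'],3).tolist()); s=manip.sense();print(s['position'],s['eef_rot'],s['joint_positions'])
E
```

```text
[[0.002, -0.965, -0.264, 0.503], [-1.0, -0.002, -0.001, 0.227], [0.0, 0.264, -0.965, 0.346], [0.0, 0.0, 0.0, 1.0]]
[0.43736875 0.22585168 0.21703989] [ 3.51380645e-04  9.99999616e-01  6.36749842e-04 -4.88237292e-04] [ 2.49475221e-01  3.91402084e-01  1.78970269e+00 -5.37281237e-04
  9.61607424e-01  1.81930573e+00]
```

View pics/w1.png

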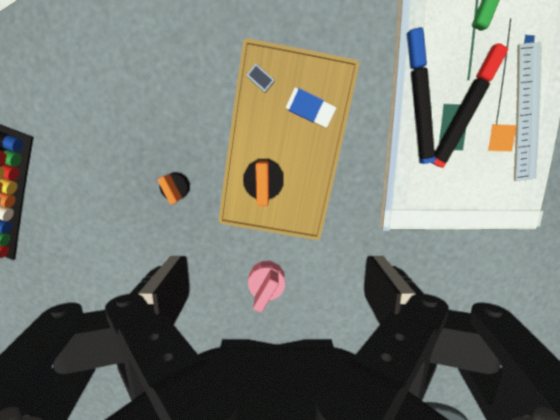

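The wrist view shows the cap at about (263,180), with the wing nearly upright in the picture (along world x), and the eraser and sharpener clear of it above. I measure it finely.

```bash
cat > mw.py <<'E'
from h import *
import sys
d=np.load(f'pics/{sys.argv[1]}.npz'); u,v,r=map(int,sys.argv[2:5]); h=cv2.cvtColor(d['im'],cv2.COLOR_RGB2HSV)
w=np.zeros(h.shape[:2],np.uint8); w[v-r:v+r,u-r:u+r]=1
m=cv2.inRange(h,(3,150,90),(16,255,255))*w
k=max(cv2.findContours(m,0,1)[0],key=cv2.contourArea); R=cv2.minAreaRect(k); print('orange',R,cv2.boundingRect(k))
l=cv2.fitLine(k,2,0,.01,.01).ravel(); a=plane(d,l[2],l[3],.05);b=plane(d,l[2]+20*l[0],l[3]+20*l[1],.05); print('yaw',np.degrees(np.arctan2(*(b-a)[1::-1])),'c',plane(d,*R[0],.05))
m=((d['im'].max(2)<70)|(m>0)).astype(np.uint8)*w
m=cv2.morphologyEx(m,cv2.MORPH_OPEN,np.ones((3,3)))
k=max(cv2.findContours(m,0,1)[0],key=cv2.contourArea); (x,y),ax,an=cv2.fitEllipse(cv2.convexHull(k)); print('skirt',x,y,ax,plane(d,x,y,.02))
E
python3 mw.py w1 263 180 35
```

```text
orange ((261.8291015625, 183.0191650390625), (44.23908996582031, 13.480213165283203), 88.36341857910156) (255, 161, 15, 45)
yaw -179.8503753599212 c [0.45104284 0.24139027 0.05      ]
skirt 262.9197082519531 181.3040313720703 (38.04295349121094, 47.22472381591797) [0.44772779 0.24163224 0.02      ]
```

Request:
{"fn": "move_arm", "kwargs": {"fingers": 0.05, "steps": [[0.006, 0.0075, -0.02, 0], [0.006, 0.008, -0.025, 0], [0, 0, -0.035, 0], [0, 0, -0.035, 0], [0, 0, 0, 0], [0, 0, 0, 0]]}}

```text
time_s: 2.85
position: [0.4498, 0.2406, 0.1023]
eef_rot: [0.0, 1.0, -0.001, -0.001]
wrist_force: [0.2, 0.3, 0.4]
width: 0.0497
grasp_force: 0.0
```

Request:
{"fn": "move_arm", "kwargs": {"steps": [[0, 0.001, -0.03, 0], [0, 0, -0.02, 0], [0, 0, -0.01, 0], [0, 0, 0, 0], [0, 0, 0, 0]]}}

```text
time_s: 3.35
position: [0.4508, 0.2429, 0.0437]
eef_rot: [-0.0, 1.0, 0.0, 0.001]
wrist_force: [1.3, -1.0, 0.0]
width: 0.0499
grasp_force: 0.0
```

Request:
{"fn": "move_arm", "kwargs": {"fingers": 0.0, "newtons": 40, "steps": [[0, 0, 0, 0], [0, 0, 0, 0], [0, 0, 0, 0], [0, 0, 0, 0], [0, 0, 0, 0], [0, 0, 0, 0]]}}

```text
time_s: 3.95
position: [0.4503, 0.2429, 0.0432]
eef_rot: [-0.0, 1.0, 0.0, 0.001]
wrist_force: [-1.2, 1.0, 6.7]
width: 0.0113
grasp_force: 39.9
```

Request:
{"fn": "move_arm", "kwargs": {"steps": [[0, 0, 0.02, 0], [0, 0, 0.04, 0], [0, 0, 0.05, 0], [0, -0.02, 0.05, 0], [0.01, -0.04, 0.01, 0], [0.01, -0.04, 0, 0], [0.01, -0.04, 0, 0], [0.01, -0.04, 0, 0], [0.01, -0.04, 0, 0], [0.01, -0.04, 0, 0], [0.01, -0.04, 0, 0], [0, 0, 0, 0]]}}

```text
time_s: 5.15
position: [0.522, -0.0608, 0.209]
eef_rot: [0.001, 1.0, -0.002, 0.002]
wrist_force: [-0.6, 0.8, -0.4]
width: 0.0112
grasp_force: 39.2
```

Request:
{"fn": "move_arm", "kwargs": {"steps": [[0.006, -0.035, 0, 0], [0.006, -0.035, 0, 0], [0.005, -0.035, 0, 0], [0.005, -0.03, 0, 0], [0, -0.02, 0, 0], [0, 0, 0, 0], [0, 0, 0, 0]]}}

```text
time_s: 5.85
position: [0.5411, -0.2099, 0.2083]
eef_rot: [-0.001, 1.0, 0.0, -0.001]
wrist_force: [0.8, 0.7, -1.1]
width: 0.0112
grasp_force: 39.3
```

```bash
python3 - <<'E'
from h import *
for n in ('top','scene','wrist'): im,p=snap(n,n[0]+'2')
s=manip.sense();print(s['position'],s['eef_rot'],s['joint_positions'],s['wrist_force'],s['wrist_torque'])
a=[np.load(f'pics/{k}2.npz')['im'] for k in 'tsw']
cv2.imwrite('pics/v2.png',np.hstack([cv2.resize(a[0][110:260,340:490],(400,400)),cv2.resize(a[1][70:220,80:230],(400,400))])[:,:,::-1])
E
```

```text
[ 0.54140089 -0.20908733  0.20859888] [-5.31785381e-04  9.99999103e-01  1.11686339e-03 -5.14521691e-04] [-5.61167125e-01  5.12829602e-01  1.58368506e+00  4.05713098e-04
  1.04651565e+00  1.00719213e+00] [-0.69542525  0.28416572 -0.53336818] [0.04711475 0.00142105 0.01177074]
```

View pics/v2.png

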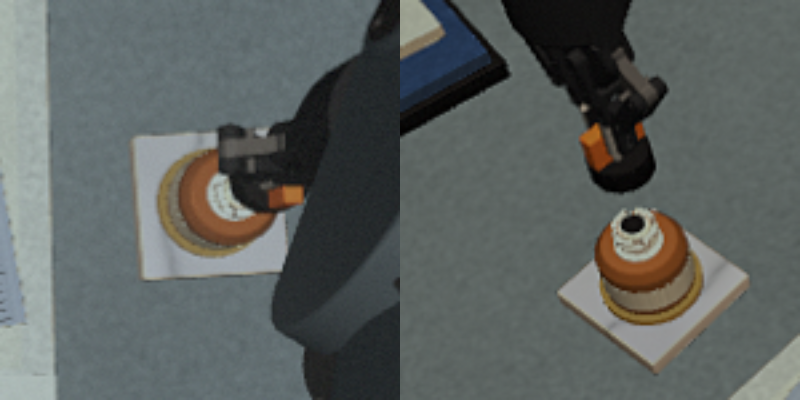

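View pics/w2.png

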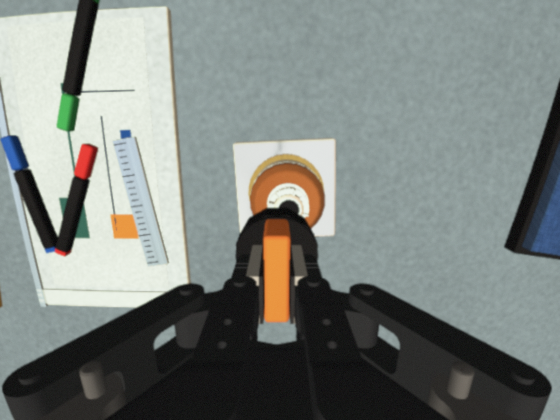

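The cap is held upright with its skirt at about (277,240) in the wrist view; the neck at (288,205) is partly hidden. I back off along x and lower to the rim's height to compare cap and neck in a single picture.

Request:
{"fn": "move_arm", "kwargs": {"steps": [[-0.03, -0.004, -0.02, 0], [-0.03, -0.004, -0.02, 0], [0, 0, -0.018, 0], [0, 0, 0, 0], [0, 0, 0, 0], [0, 0, 0, 0]]}}

```text
time_s: 6.6
position: [0.4832, -0.219, 0.1518]
eef_rot: [0.001, 1.0, 0.001, 0.001]
wrist_force: [0.6, 0.7, -0.3]
width: 0.0107
grasp_force: 39.3
```

```bash
python3 - <<'E'
from h import *
im,p=snap('wrist','w3'); s=manip.sense();print(s['position'],s['eef_rot'])
E
```

```text
[ 0.48316659 -0.21901268  0.15187439] [8.23462081e-04 9.99998550e-01 8.99953275e-04 1.18808366e-03]
```

View pics/w3.png

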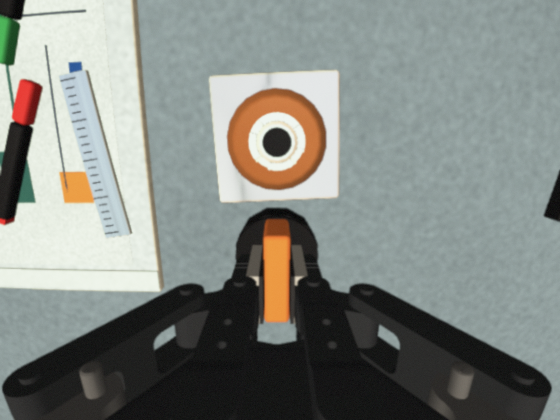

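The neck is now clear, with its bore at about (277,142), and the skirt's front edge is at about row 207. I compute both positions.

```bash
python3 - <<'E'
from h import *
d=np.load('pics/w3.npz'); im=d['im']; g=im.max(2); T=np.array([.48317,-.21901,.15187])
def comp(m,u,v):
    n,l,s,c=cv2.connectedComponentsWithStats(m.astype(np.uint8)); i=l[v,u]; k=cv2.findContours((l==i).astype(np.uint8),0,1)[0][0]; return k,c[i],s[i]
k,c,s=comp(g<70,277,142); print('bore',c,s,plane(d,*c,.096))
h=cv2.cvtColor(im,cv2.COLOR_RGB2HSV); m=((h[...,1]<80)&(g>110)); w=np.zeros(g.shape,bool); cv2.circle(ww:=w.astype(np.uint8),(277,141),36,1,-1); k,c,s=comp(m&(ww>0),277,160) if (m&(ww>0))[160,277] else comp(m&(ww>0),277,165)
(x,y),ax,a=cv2.fitEllipse(cv2.convexHull(k)); print('neck',x,y,ax,plane(d,x,y,.096),plane(d,x,y,.09))
# skirt outline
b=(g<75)
top=[]
for u in range(238,318):
    r=np.where(b[195:250,u])[0]
    if len(r): top.append((u,195+r[0]))
L=[(np.where(b[v,225:277])[0][0]+225,v) for v in range(222,246,4)];R=[(277+np.where(b[v,277:335])[0][-1],v) for v in range(222,246,4)]
print(top[::6]);print(L,R)
zb=T[2]-.0392
P=np.array([plane(d,u,v,zb) for u,v in top if 262<u<292])
# circle r=.0225 fit on bottom front arc
from scipy.optimize import least_squares
P=np.array([plane(d,u,v-.5,zb) for u,v in top if 252<u<302])
f=least_squares(lambda c:np.hypot(P[:,0]-c[0],P[:,1]-c[1])-.0225,[.483,-.219]); print('cap bottom fit',f.x,np.abs(f.fun).max(), f.x-T[:2])
o=cv2.inRange(h,(3,150,60),(18,255,255)); 
for v in (225,250,280,310): r=np.where(o[v,255:300])[0]+255; print('wing',v,r[0],r[-1],plane(d,(r[0]+r[-1])/2,v,T[2]+.0088)-T)
r=np.where(o[195:340,277])[0]+195; print('wing rows',r[0],r[-1],[plane(d,277,q,T[2]+.0088)[0]-T[0] for q in (r[0],222,234,r[-1])], [int(h[q,277,2]) for q in range(r[0],r[0]+30,2)])
E
```

```text
bore [276.44014085 141.93485915] [264 129  26  27 568] [ 0.54206069 -0.21893635  0.096     ]
neck 276.414306640625 140.97589111328125 (56.90306091308594, 58.73135757446289) [ 0.54263585 -0.21891996  0.096     ] [ 0.54244973 -0.21892741  0.09      ]
[(238, np.int64(238)), (244, np.int64(227)), (250, np.int64(217)), (256, np.int64(214)), (262, np.int64(211)), (268, np.int64(208)), (274, np.int64(208)), (280, np.int64(208)), (286, np.int64(209)), (292, np.int64(211)), (298, np.int64(215)), (304, np.int64(219)), (310, np.int64(229)), (316, np.int64(242))]
[(np.int64(247), 222), (np.int64(245), 226), (np.int64(242), 230), (np.int64(240), 234), (np.int64(238), 238), (np.int64(237), 242)] [(np.int64(306), 222), (np.int64(308), 226), (np.int64(310), 230), (np.int64(313), 234), (np.int64(314), 238), (np.int64(316), 242)]
cap bottom fit [ 0.48254819 -0.21887914] 0.0006706088438056326 [-0.00062181  0.00013086]
wing 225 264 288 [0.02640095 0.0003118  0.0088    ]
wing 250 263 290 [1.48999152e-02 8.53402695e-05 8.80000000e-03]
wing 280 263 289 [0.00028827 0.00029522 0.0088    ]
wing 310 264 289 [-1.53474769e-02  5.18240662e-05  8.80000000e-03]
wing rows 219 321 [np.float64(0.029079199213555174), np.float64(0.0277440095159478), np.float64(0.022326116053050127), np.float64(-0.02137171836447105)] [95, 122, 123, 125, 125, 125, 124, 124, 161, 228, 237, 236, 237, 237, 235]
```

Request:
{"fn": "move_arm", "kwargs": {"steps": [[0.02, 0, 0, 0], [0.02, 0, 0, 0], [0.0195, 0, 0, 0], [0, 0, 0, 0], [0, 0, 0, 0], [0, 0, 0, 0]]}}

```text
time_s: 7.25
position: [0.5404, -0.2184, 0.1509]
eef_rot: [-0.0, 1.0, 0.0, -0.001]
wrist_force: [-0.9, -0.4, -0.7]
width: 0.0115
grasp_force: 39.3
```

Request:
{"fn": "move_arm", "kwargs": {"steps": [[0.0, 0, -0.01, 0], [0, 0, -0.004, 0], [0, 0, 0, 0], [0, 0, 0, 0]]}}

```text
time_s: 7.65
position: [0.5409, -0.2188, 0.1364]
eef_rot: [-0.0, 1.0, 0.0, -0.0]
wrist_force: [-0.0, -0.1, -0.7]
width: 0.0113
grasp_force: 39.3
```

Request:
{"fn": "move_arm", "kwargs": {"steps": [[0.0, 0, 0, 0], [0, 0, 0, 0]]}}

```text
time_s: 7.85
position: [0.5414, -0.2189, 0.1369]
eef_rot: [0.0, 1.0, 0.0, 0.0]
wrist_force: [0.4, -0.3, -0.7]
width: 0.0115
grasp_force: 39.3
```

```bash
python3 - <<'E'
from h import *
P=[]
for i in range(6): cams.read_camera('top'); P.append(manip.sense()['position'])
print(np.round(P,4).tolist(),np.mean(P,0)); print(manip.sense()['wrist_force'])
E
```

```text
[[0.5414, -0.2189, 0.137], [0.5414, -0.2189, 0.1369], [0.5414, -0.2189, 0.1369], [0.5414, -0.2189, 0.1369], [0.5414, -0.2189, 0.1369], [0.5413, -0.2188, 0.1369]] [ 0.54139926 -0.2188528   0.13691967]
[ 0.12943613  0.42832076 -0.55916139]
```

Request:
{"fn": "move_arm", "kwargs": {"steps": [[0.0015, 0, 0, 0], [0, 0, 0, 0], [0, 0, -0.003, 0], [0, 0, -0.003, 0], [0, 0, 0, 0], [0, 0, 0, 0]]}}

```text
time_s: 8.75
position: [0.5427, -0.2187, 0.1305]
eef_rot: [-0.0, 1.0, 0.0, -0.0]
wrist_force: [0.1, -1.2, -1.1]
width: 0.0112
grasp_force: 39.3
```

Request:
{"fn": "move_arm", "kwargs": {"steps": [[0, 0, -0.001, 0], [0, 0, -0.001, 0], [0, 0, 0, 0], [0, 0, 0, 0]]}}

```text
time_s: 9.15
position: [0.5428, -0.2188, 0.1288]
eef_rot: [-0.0, 1.0, 0.0, 0.0]
wrist_force: [-0.7, -0.2, -0.6]
width: 0.011
grasp_force: 39.3
```

Request:
{"fn": "move_arm", "kwargs": {"steps": [[0, 0, -0.001, 0], [0, 0, -0.001, 0], [0, 0, 0, 0], [0, 0, 0, 0]]}}

```text
time_s: 9.55
position: [0.5428, -0.2188, 0.1268]
eef_rot: [-0.0, 1.0, 0.0, 0.0]
wrist_force: [0.1, 0.6, -0.3]
width: 0.0111
grasp_force: 39.4
```

Request:
{"fn": "move_arm", "kwargs": {"steps": [[0, 0, -0.001, 0], [0, 0, 0, 0], [0, 0, 0, 0]]}}

```text
time_s: 9.85
position: [0.5429, -0.2189, 0.1265]
eef_rot: [0.0, 1.0, 0.0, 0.0]
wrist_force: [-0.9, 0.4, 5.7]
width: 0.0113
grasp_force: 40.1
```

Request:
{"fn": "move_arm", "kwargs": {"steps": [[0, 0, -0.0004, 3], [0, 0, 0, 3], [0, 0, 0, 3]]}}

```text
time_s: 10.15
position: [0.5436, -0.2192, 0.1264]
eef_rot: [0.001, 0.997, 0.08, 0.001]
wrist_force: [-0.6, -0.1, 4.9]
width: 0.0115
grasp_force: 40.3
```

Request:
{"fn": "move_arm", "kwargs": {"steps": [[0, 0, 0, 3], [0, 0, 0, 3], [0, 0, 0, 3]]}}

```text
time_s: 10.45
position: [0.5438, -0.2192, 0.1264]
eef_rot: [0.001, 0.988, 0.158, 0.001]
wrist_force: [-0.5, 1.6, 6.1]
width: 0.0114
grasp_force: 40.3
```

Request:
{"fn": "move_arm", "kwargs": {"steps": [[0, 0, 0, 3], [0, 0, 0, 3], [0, 0, 0, 3]]}}

```text
time_s: 10.75
position: [0.5439, -0.2191, 0.1265]
eef_rot: [0.001, 0.972, 0.235, 0.001]
wrist_force: [0.4, 1.0, 5.8]
width: 0.0113
grasp_force: 40.3
```

Request:
{"fn": "move_arm", "kwargs": {"steps": [[0, 0, 0, 3], [0, 0, 0, 3], [0, 0, 0, 3]]}}

```text
time_s: 11.05
position: [0.5436, -0.2191, 0.1265]
eef_rot: [0.001, 0.951, 0.31, 0.001]
wrist_force: [-0.7, 1.1, 6.8]
width: 0.0112
grasp_force: 40.4
```

Request:
{"fn": "move_arm", "kwargs": {"steps": [[0, 0, 0, 3], [0, 0, 0, 3], [0, 0, 0, 2]]}}

```text
time_s: 11.35
position: [0.5441, -0.2191, 0.1265]
eef_rot: [0.001, 0.927, 0.375, 0.001]
wrist_force: [0.5, 2.1, 5.6]
width: 0.0111
grasp_force: 40.2
```

Request:
{"fn": "move_arm", "kwargs": {"steps": [[0, 0, 0, 3], [0, 0, 0, 3]]}}

```text
time_s: 11.55
position: [0.5441, -0.219, 0.1263]
eef_rot: [0.001, 0.906, 0.424, 0.001]
wrist_force: [1.2, -0.6, 1.0]
width: 0.0111
grasp_force: 39.5
```

Request:
{"fn": "move_arm", "kwargs": {"steps": [[0, 0, -0.001, 0], [0, 0, -0.001, 0], [0, 0, 0, 0]]}}

```text
time_s: 11.85
position: [0.5426, -0.2188, 0.1227]
eef_rot: [-0.0, 0.906, 0.423, -0.0]
wrist_force: [0.4, -0.7, -0.7]
width: 0.0112
grasp_force: 39.2
```

Request:
{"fn": "move_arm", "kwargs": {"steps": [[0, 0, -0.001, 0], [0, 0, -0.001, 0], [0, 0, -0.0005, 0], [0, 0, 0, 0], [0, 0, 0, 0]]}}

```text
time_s: 12.35
position: [0.5427, -0.2187, 0.1208]
eef_rot: [-0.0, 0.906, 0.423, -0.0]
wrist_force: [0.3, 0.1, -0.8]
width: 0.0114
grasp_force: 39.4
```

Request:
{"fn": "move_arm", "kwargs": {"steps": [[0, 0, -0.0006, 0], [0, 0, -0.0004, 0], [0, 0, 0, 0], [0, 0, 0, 0]]}}

```text
time_s: 12.75
position: [0.5429, -0.2188, 0.1205]
eef_rot: [0.0, 0.906, 0.423, 0.0]
wrist_force: [-1.6, 0.9, 5.5]
width: 0.0111
grasp_force: 40.2
```

The cap has dropped 6 mm and sits on the thread start. Now I turn it clockwise.

Request:
{"fn": "move_arm", "kwargs": {"steps": [[0, 0, 0, -3], [0, 0, 0, -3], [0, 0, 0, -3], [0, 0, 0, -3]]}}

```text
time_s: 13.15
position: [0.5439, -0.2196, 0.1203]
eef_rot: [0.001, 0.946, 0.325, 0.001]
wrist_force: [1.0, -1.2, 1.0]
width: 0.011
grasp_force: 39.6
```

Request:
{"fn": "move_arm", "kwargs": {"steps": [[0, 0, 0, -3], [0, 0, -0.0001, -3], [0, 0, -0.0002, -3], [0, 0, -0.0002, -3]]}}

```text
time_s: 13.55
position: [0.5435, -0.2193, 0.1194]
eef_rot: [0.001, 0.975, 0.224, 0.001]
wrist_force: [1.2, 0.2, 0.8]
width: 0.0113
grasp_force: 39.5
```

Request:
{"fn": "move_arm", "kwargs": {"steps": [[0, 0, -0.0003, -3], [0, 0, -0.0002, -3], [0, 0, -0.0002, -3], [0, 0, -0.0002, -3]]}}

```text
time_s: 13.95
position: [0.5435, -0.2194, 0.1186]
eef_rot: [0.001, 0.993, 0.121, 0.001]
wrist_force: [0.3, -0.3, 1.9]
width: 0.011
grasp_force: 39.6
```

Request:
{"fn": "move_arm", "kwargs": {"steps": [[0, 0, -0.0002, -3], [0, 0, -0.0002, -2]]}}

```text
time_s: 14.15
position: [0.5436, -0.2194, 0.1183]
eef_rot: [0.001, 0.997, 0.078, 0.001]
wrist_force: [-0.2, -0.2, 3.0]
width: 0.0111
grasp_force: 39.9
```

```bash
python3 -c "
from h import *
s=manip.sense();print(s['position'],s['wrist_force'],s['wrist_torque'])"
```

```text
[ 0.54356033 -0.21939705  0.11825826] [-0.24804631 -0.1657639   2.99644869] [-0.04125775  0.03694457 -0.00111447]
```

Request:
{"fn": "move_arm", "kwargs": {"steps": [[0, 0, -0.0001, -2], [0, 0, -0.0002, -2]]}}

```text
time_s: 14.35
position: [0.5435, -0.2194, 0.1182]
eef_rot: [0.001, 0.999, 0.043, 0.001]
wrist_force: [-0.4, -0.4, 4.5]
width: 0.011
grasp_force: 40.1
```

```bash
cat > s.py <<'E'
from h import *
s=manip.sense();print(s['position'],s['eef_rot'],s['wrist_force'],s['wrist_torque'])
E
python3 s.py
```

```text
[ 0.54347824 -0.21942558  0.11822895] [6.98222966e-04 9.99058154e-01 4.33787959e-02 7.72857785e-04] [-0.36206323 -0.38783069  4.48332224] [-0.01373816  0.09274725  0.0535276 ]
```

Request:
{"fn": "move_arm", "kwargs": {"steps": [[0, 0, -0.0001, -2], [0, 0, -0.0001, -2]]}}

```text
time_s: 14.55
position: [0.543, -0.2193, 0.1182]
eef_rot: [0.001, 1.0, 0.009, 0.0]
wrist_force: [-1.5, 1.0, 7.8]
width: 0.0109
grasp_force: 40.3
```

```bash
python3 s.py
```

```text
[ 0.54297893 -0.21929974  0.11822821] [5.60889213e-04 9.99961165e-01 8.79255567e-03 2.10991946e-04] [-1.48368233  0.99139174  7.78298307] [0.01782646 0.37307703 0.20563163]
```

Request:
{"fn": "move_arm", "kwargs": {"steps": [[0, 0, 0.0003, -2], [0, 0, 0, 0]]}}

```text
time_s: 14.75
position: [0.5428, -0.2192, 0.1182]
eef_rot: [0.001, 1.0, -0.007, 0.0]
wrist_force: [-1.3, -0.7, 3.9]
width: 0.0109
grasp_force: 40.1
```

```bash
python3 s.py
```

```text
[ 0.54284895 -0.2191736   0.11824353] [ 5.64739808e-04  9.99971849e-01 -7.48199705e-03  5.43099845e-05] [-1.28121019 -0.6661447   3.89401877] [-0.02204033  0.30348574  0.32946075]
```

The stop is felt: 0.33 Nm with no further sinking, about 16.9 mm deep. I relax the twist, release and lift.

Request:
{"fn": "move_arm", "kwargs": {"steps": [[0, 0, 0.0002, 2], [0, 0, 0, 0]]}}

```text
time_s: 14.95
position: [0.5429, -0.2192, 0.1183]
eef_rot: [0.0, 1.0, 0.009, 0.0]
wrist_force: [-0.8, -0.3, 3.2]
width: 0.0109
grasp_force: 39.9
```

Request:
{"fn": "move_arm", "kwargs": {"fingers": 0.05, "steps": [[0, 0, 0, 0], [0, 0, 0, 0], [0, 0, 0, 0], [0, 0, 0, 0], [0, 0, 0, 0], [0, 0, 0.02, 0], [0, 0, 0.03, 0], [-0.01, 0, 0.03, 0], [-0.025, 0, 0, 0], [-0.025, 0, 0, 0], [0, 0, 0, 0], [0, 0, 0, 0]]}}

```text
time_s: 16.15
position: [0.483, -0.219, 0.1983]
eef_rot: [0.0, 1.0, 0.009, 0.0]
wrist_force: [0.4, -0.6, -0.7]
width: 0.0501
grasp_force: 0.0
```

```bash
python3 s.py; python3 - <<'E'
from h import *
a,_=snap('scene','s4'); b,p=snap('wrist','w4')
cv2.imwrite('pics/v4.png',np.hstack([cv2.resize(a[90:220,100:230],(400,400)),cv2.resize(b,(400,300))[:,:] if 0 else cv2.resize(b[20:300,140:420],(400,400))])[:,:,::-1])
E
```

```text
[ 0.48297156 -0.21901839  0.19832823] [1.94333103e-04 9.99962010e-01 8.70152670e-03 4.73576755e-04] [ 0.3779228  -0.57069298 -0.66976242] [-0.02120923  0.00190925 -0.00207595]
```

View pics/v4.png

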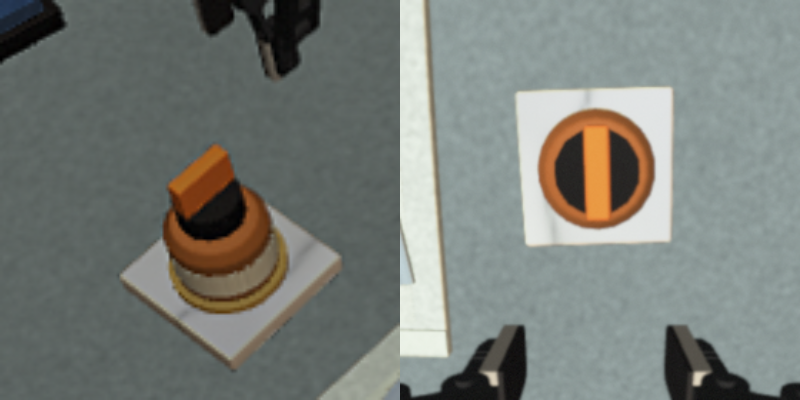

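The cap sits upright and centred on the jar, with the wing along x, and the gripper is clear of it. I'm handing in.

```bash
python3 -c "
from bench import manip
print(manip.hand_in())"
```

```text
the job is handed in; nothing more can be done
None
```

The nib jar is closed: the cap dropped into the thread start, went clockwise to a firm stop about 16.9 mm below the rim (from the arm's readings), was released, and the job is handed in; no verdict came back.

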